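Turn a leaf of the glaze sample book

TASK

On the sideboard an open ring-bound glaze sample book lies on a low wooden rest. Get a fingertip under the burgundy tab of the top leaf, swing that leaf up and over the rings and press it down flat on the other side, gently, without flinging it and without ever taking it between the fingers. Leave the book where it lies and do not disturb the china round it, then take the hand away.

Things in the scene. Friction and masses are not known exactly. Their poses are not given: they have to be found in the camera images.
- book: Open ring-bound sample book on a dark wooden rest, one loose unit of about 1.8 kg. Origin: on the sideboard under the middle of the spine; x along the spine (roughly away from the robot), y across the pages (to the robot's left), z up. The rest is 35 mm high, 170 mm along x, 200 mm along y; the boards overhang it.
- spine (a point): Middle of the leaf's turning axis, 56.5 mm above the book's origin; the axis runs along the book's x. On each side of it lies a fixed pile of ivory boards, 210 mm along x, from 8 to 135 mm out along y, top at z = 54 mm (2.5 mm below the axis). Four steel rings of 18 mm radius round the axis (x = -85, -35, 35, 85 mm) stand up to 76 mm high.
- leaf (a joint): Angle of the leaf to be turned: 0 = flat on the -y pile (robot's right) as at the start, 1.57 upright, 3.14 flat on the +y pile. Stiff ivory board with red glaze discs, 210 mm along the spine, 8 to 135 mm out from the axis, 5 mm thick, axis in its mid-plane, about 120 g. Tight on its rings: it stays at any angle, must be pushed all the way down, and takes 1 to 2 N at the tab.
- leaf_tab (a point): In the burgundy tab of the leaf, 148 mm out from the axis, mid-plane. Tab: 34 mm along the spine, centred at the book's x = 0, 5 mm thick, 135 to 160 mm out. At the start only the sideboard lies under it, 54 mm below: a fingertip tilted 30 to 45 degrees reaches under from outside. Axes turn with the leaf: x along the spine, y towards the spine, z out of the face (up at the start).
- blue_tab (a point): Not to be used: blue tab of the next leaf (fixed, 40 mm along x, 23 mm beyond the boards' edge, 4 mm thick), beside the burgundy one on the -y side, towards the far end. Its middle. A like green tab is on the +y side at x = -80 mm, z = 51.5 mm.
- cup_mid (a point): Bystander: teacup, burgundy and pearl with a gold handle, 84 mm across and 56 mm high, standing on its saucer. Point on its axis 28 mm above its foot.
- saucer: Bystander: burgundy saucer 132 mm across, 17 mm high, under the cup. Origin at the centre of its underside.
- jug_mid (a point): Bystander: cream jug, 72 mm across and 95 mm high, gold handle. Point on its axis 48 mm above its foot.
- sugar_mid (a point): Bystander: covered sugar bowl, 88 mm across and 90 mm high with its gold knob. Point on its axis 45 mm above its foot.
Not all that is in view belongs to the job. Leave any red look-alike of the part that bears cup_mid alone.

How it is judged:
On the way, in this order (a step that is already met when the one before it is completed fails the run):
1. the leaf has been raised off its pile (value of joint leaf above 0.5 rad), for 0.1 s.
2. the leaf has gone over past upright (value of joint leaf above 1.8 rad), for 0.1 s.
At the end, for the whole second after the job is handed in: The leaf lies flat on the other pile (within about 4.5 degrees, 3.06 rad or more), the book is within 15 mm of where it lay, not swung round (blue tab within 20 mm of where it was) and level, and cup, saucer, jug and sugar bowl stand within 15 mm of where they stood (value of joint leaf above 3.06 rad and distance of each of book, cup_mid, saucer, jug_mid, sugar_mid from where it was at the start of the episode below 0.015 m and distance of blue_tab from where it was at the start of the episode below 0.02 m and angle between book's own z axis and vertical below 0.03 rad and angle between cup_mid's own z axis and vertical below 0.2 rad); the robot touches nothing.
It fails at once if the leaf is flung or slammed (faster than 5 rad/s) (velocity of joint leaf above 5 rad/s or velocity of joint leaf below -5 rad/s).
It fails at once if the leaf or book is squeezed or pressed with more than 30 N (contact force between the fingers and book above 30 N).
It fails at once if the leaf is taken between the fingers (contact force between the fingers and book above 0.5 N and z of the grasp point in the frame of leaf_tab between -0.003 and 0.003 m and x of the grasp point in the frame of leaf_tab between -0.105 and 0.105 m and y of the grasp point in the frame of leaf_tab between -0.012 and 0.14 m).
It fails at once if the book is lifted, carried or pushed away (distance of book from where it was at the start of the episode above 0.03 m or height (world z) of book above 0.01 m).
It fails at once if the china is knocked or lifted (distance of any of cup_mid, saucer, jug_mid, sugar_mid from where it was at the start of the episode above 0.03 m).
It also fails if it takes over 45 s, if anything falls off the work surface, if the arm or the gripper's body presses on something with over 40 N, if the wrist force passes 120 N, or if a joint passes its speed limit or range.

ROBOT

A 6-joint arm with a two-finger parallel gripper is mounted at the origin on the work surface. World frame = base frame: x ahead of the robot, y to its left, z up, the work surface at z = 0. Lengths are in m, angles in rad, forces in N, time in s.
With the tool pointing down it reaches from about 0.425 to 0.95 m from the base axis. Payload 3.5 kg.
Tool frame: the origin (TCP) lies midway between the tips of the shut fingers; the grasp point (between the pads) lies 19 mm behind it; z points along the fingers, x is the direction in which the jaws open and shut, and the axes are right-handed (so a half turn about z gives the same grasp; the last joint's range is limited). The gripper opens to 85 mm and grips with 20 to 120 N. Pads are 22 mm wide; open, the fingers measure 114 mm over their backs; the gripper's body (76 mm by 85 mm) begins 54 mm behind the grasp point. The pads swing forward as they close: fully open they stand 13 mm farther back than shut.
Start: joints at [-0.15, 0.286, 1.577, -0, 1.279, -0.15], TCP at [0.675, 0, 0.231] pointing down, gripper open.
Joint ranges: [-2.77, 2.77], [-0.9, 2.22], [0.21, 2.48], [-1.53, 4.67], [0.24, 2.81], [-2.84, 2.84]. Speed limits (rad/s): [2.79, 2.79, 3.14, 3.14, 3.14, 3.14].

INTERFACE

Orientations are given as a unit quaternion [x, y, z, w].
In Python, from plant import readout, optics, ctrl gives the robot as it stands. The module is installed in compiled form; this text tells all that it offers.
- The arm moves only by the shell command python3 -m crank 'ROWS' [OPENING] [FORCE]. ROWS is text: rows parted by semicolons, each of 6 numbers parted by spaces: the shift along the tool's x, y, z in mm, then the turn, a rotation vector about the tool's x, y, z in rad. In form: dx dy dz ax ay az; .... A call has 1 to 5 rows; each row shifts and turns the commanded pose from where the row before left it, along the tool's axes as they then stand; what a row does not reach is not made up. A row lasts 1/8 s, in which the tool goes at most 62.5 mm and 10.7 degrees, less where a joint would pass 70% of its speed; a pose out of reach is approached as far as the arm can. A call is refused whole if a number of a shift passes 62.5 or a number of a turn 0.188, either way. A call with a gripper value outside its range is refused whole. OPENING is the opening, from -1 (shut) to 1 (fully open), set as the call begins (- or left out, the last holds). The fingers move at their own pace and stop on an object; FORCE is the grip in N (left out, the last holds). Time passes only in rows, so rows that do not move let the fingers close. It gives the time, the measured TCP pose, the force and the opening at its end, in the units of the state.
- readout.get_state(): the state, without advancing time (a new reading comes with each control period).
- optics.read_camera(name): name is "scene" or "side" or "wrist"; returns the picture (420x560x3 uint8, red, green, blue); there is no depth.
- optics.calibration(name): a dict with "mtx" (3x3 intrinsics, pixels), "rvec" (rotation vector, rad) and "tvec" (3), from world to camera coordinates, as OpenCV has them; the wrist camera has in their place "tool_from_camera" (4x4, takes a point from camera to tool coordinates, whose origin is the TCP and whose axes are the tool frame's). Camera axes: x right, y down, z forward; pixel columns grow to the right and rows downward; lengths in m; the calibration is good to about 2 mm. A picture is of the moment at which its call begins: read the wrist's pose just before it. calibration takes no time and is no camera call.
- ctrl.sign_off(): hands the job in, once; it reports no verdict.
Trained networks look in the newest picture that a camera, given by its name, has taken for a name from the list of things; names that differ only in an ending like _2 or _b are one class to them, and where a whole thing is asked for, a point or a joint stands for the part that bears it (a point fixed in the world has none). Each returns a list of dicts, best first, with "p" (0 to 1); they miss things now and then, are a little off and sometimes report something else, mostly with a low value. They report only what shows in the picture. A call takes as long as a camera call. They do not tell look-alikes from the thing itself.
- optics.recognise(camera, thing): "xy" ([column, row] as shares, 0 to 1, of the picture: columns of its width, rows of its height, amid what is visible of it).
The state is a dict: "time": time; "qpos": joint angles; "dq": joint speeds; "joint_efforts": joint torques, N m; "eef_pos": TCP position; "tcp_rot": TCP orientation; "contact_force": force on the tool from outside, world axes, zero at the start; "wrist_torque": the same for the moment, N m; "opening": opening from 0.0 (shut) to 1.0 (fully open).
Only numpy, scipy, OpenCV 4.12 (cv2) and the standard library are available. Lean on these libraries where they do the work, as an engineer would, in place of code of your own. Each camera call takes 0.05 s, during which the arm holds its last target.

## Working session

There is one attempt and no reset: what is moved stays moved. The work goes in short steps, Python scripts to look and compute and a shell command to move; the robot and the scene stay as the last step left them, time stands still between calls to the robot, and variables do not carry over. Pictures are saved under pics/ and viewed, and the job is handed in when it is done.

```bash
mkdir -p pics; ls; python3 - <<'E'
from plant import readout, optics
import cv2
print(readout.get_state())
for n in ["scene","side","wrist"]:
    im=optics.read_camera(n); cv2.imwrite(f"pics/{n}0.png",im[:,:,::-1]); print(n,optics.calibration(n))
    for t in ["book","spine","leaf","leaf_tab","blue_tab","cup_mid","saucer","jug_mid","sugar_mid"]:
        print(t,[(round(float(d["p"]),2),round(d["xy"][0]*560),round(d["xy"][1]*420)) for d in optics.recognise(n,t)][:3])
E
```

```text
pics
{'time': 0.0, 'qpos': array([-1.50016061e-01,  2.87156566e-01,  1.57820242e+00,  2.16662278e-05,
        1.27856655e+00, -1.50039567e-01]), 'dq': array([ 0.00027203,  0.00054638, -0.00134916, -0.00024774, -0.00048142,
        0.00235968]), 'joint_efforts': array([-1.79628755e-04, -4.05981302e+01, -2.92628127e+01, -1.54224781e-04,
        5.81841552e-03,  3.74769741e-06]), 'eef_pos': array([6.74341253e-01, 1.23553328e-04, 2.29939470e-01]), 'tcp_rot': array([ 9.99999320e-01,  8.61984280e-06, -1.15178880e-03, -1.84596616e-04]), 'contact_force': array([-0.76296567, -0.93347114,  0.51550105]), 'wrist_torque': array([0.02198647, 0.03974378, 0.02145297]), 'opening': 1.0026269977658397}
scene {'mtx': array([[433.18268491,   0.        , 278.13054595],
       [  0.        , 433.18268491, 206.26412091],
       [  0.        ,   0.        ,   1.        ]]), 'rvec': array([ 0.67637989,  2.55921138, -1.25241721]), 'tvec': array([ 0.49001533, -0.1990877 ,  1.17341647])}
book [(0.72, 322, 180)]
spine [(0.74, 322, 176), (0.37, 313, 151)]
leaf [(0.89, 311, 150)]
leaf_tab [(0.59, 313, 150)]
blue_ta
[... 765 characters left out ...]
rray([[349.99369635,   0.        , 278.55251732],
       [  0.        , 349.99369635, 213.98753175],
       [  0.        ,   0.        ,   1.        ]]), 'tool_from_camera': array([[ 9.99999249e-01,  1.12262148e-03,  4.92039629e-04,
         8.90550463e-05],
       [-1.21482777e-03,  9.61142355e-01,  2.76050533e-01,
        -6.93796215e-02],
       [-1.63019869e-04, -2.76050924e-01,  9.61142997e-01,
        -1.43347050e-01],
       [ 0.00000000e+00,  0.00000000e+00,  0.00000000e+00,
         1.00000000e+00]])}
book [(0.25, 211, 295)]
spine [(0.71, 82, 145)]
leaf [(0.77, 70, 235)]
leaf_tab [(0.76, 65, 234)]
blue_tab [(0.8, 84, 142)]
cup_mid []
saucer []
jug_mid [(0.71, 278, 131)]
sugar_mid []
```

View pics/scene0.png

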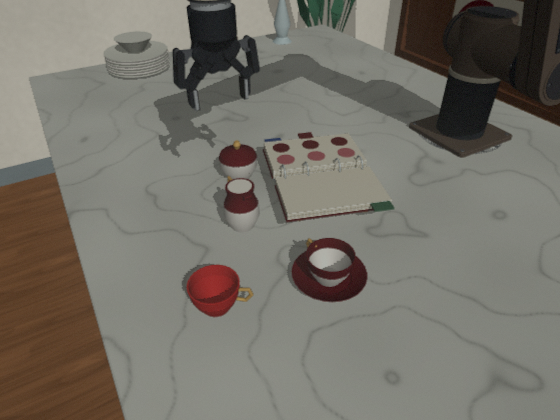

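View pics/side0.png

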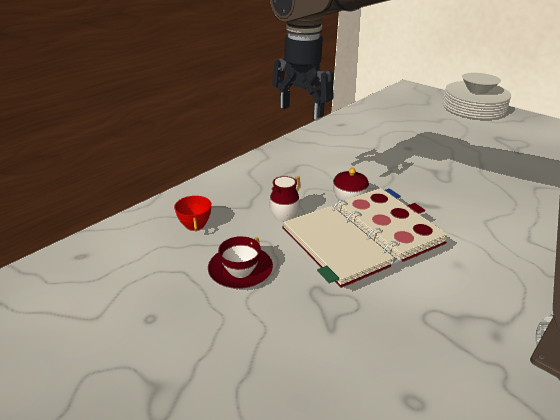

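View pics/wrist0.png

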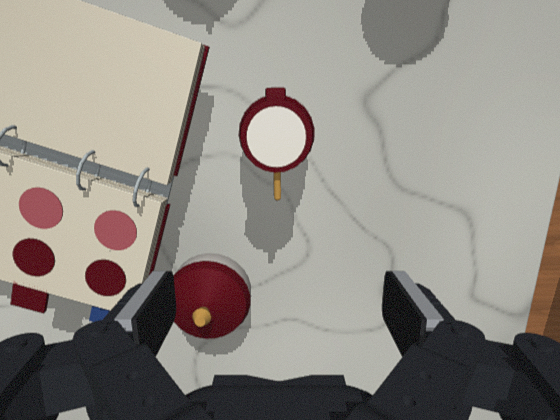

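The three views show the book, with the burgundy tab at wrist ≈(30,297), scene (306,135) and side (415,209). The blue tab is at scene (273,140) and side (393,194). The red look-alike cup is at scene (214,290). The cup on its saucer is at (330,265), the jug at (240,203) and the sugar bowl at (238,160). Next I'll zoom in to fit the book's pose.

```bash
python3 - <<'E'
import cv2
a=cv2.imread('pics/scene0.png')[120:225,250:400]; cv2.imwrite('pics/cs.png',cv2.resize(a,None,fx=5,fy=5,interpolation=cv2.INTER_CUBIC))
a=cv2.imread('pics/side0.png')[160:295,270:460]; cv2.imwrite('pics/cd.png',cv2.resize(a,None,fx=4,fy=4,interpolation=cv2.INTER_CUBIC))
a=cv2.imread('pics/wrist0.png')[180:330,0:200]; cv2.imwrite('pics/cw.png',cv2.resize(a,None,fx=4,fy=4,interpolation=cv2.INTER_CUBIC))
E
```

```text
(no output)
```

View pics/cs.png

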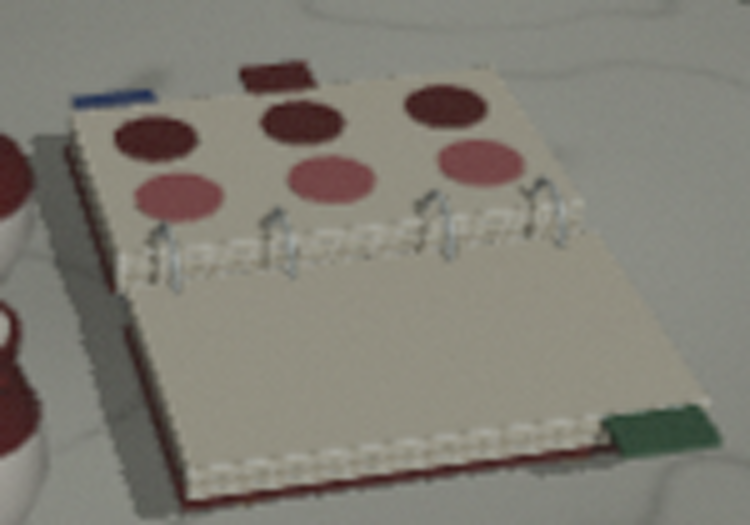

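View pics/cd.png

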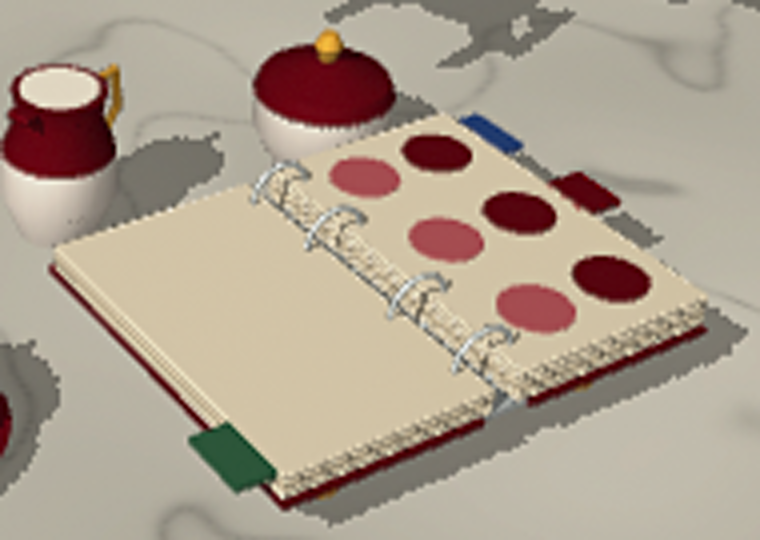

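View pics/cw.png

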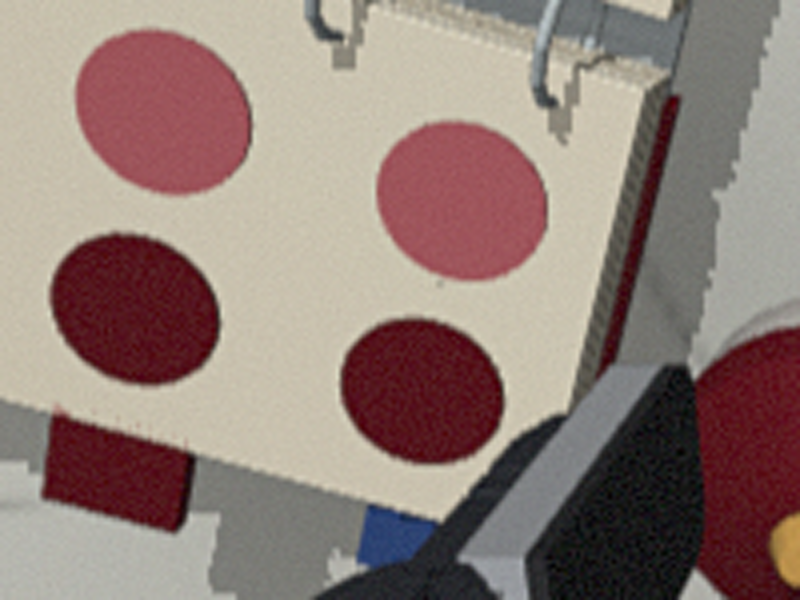

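```bash
cat > geo.py <<'E'
import numpy as np, cv2
from plant import optics, readout
from scipy.spatial.transform import Rotation as R
from scipy.optimize import least_squares
def extr(n,st=None):
    c=optics.calibration(n)
    if n!='wrist':
        return c['mtx'],cv2.Rodrigues(c['rvec'])[0],c['tvec']
    T=np.eye(4);T[:3,:3]=R.from_quat(st['tcp_rot']).as_matrix();T[:3,3]=st['eef_pos']
    M=np.linalg.inv(T@c['tool_from_camera']); return c['mtx'],M[:3,:3],M[:3,3]
def proj(n,P,st=None):
    K,Rm,t=extr(n,st); p=(np.atleast_2d(P)@Rm.T+t)@K.T; return p[:,:2]/p[:,2:]
def ray(n,uv,z,st=None):
    K,Rm,t=extr(n,st); o=-Rm.T@t; d=Rm.T@np.linalg.inv(K)@np.array([uv[0],uv[1],1.]); return o+d*(z-o[2])/d[2]
def b2w(p,P):
    c,s=np.cos(p[2]),np.sin(p[2]); P=np.atleast_2d(P)
    return np.c_[p[0]+c*P[:,0]-s*P[:,1],p[1]+s*P[:,0]+c*P[:,1],P[:,2]]
E
cat > fit.py <<'E'
from geo import *
st=readout.get_state()
S=[((17,-160,59),(240,67)),((-17,-160,59),(305,62)),((105,-135,59),(68,112)),((-105,-135,59),(495,70)),((105,135,54),(188,465)),((-105,135,54),(708,402))]
D=[((105,-135,59),(442,113)),((-105,-135,59),(706,300)),((105,135,54),(52,252)),((-105,135,54),(280,485))]
W=[((-17,-160,59),(42,497)),((17,-160,59),(178,530)),((105,-8,59),(668,80))]
obs=[('scene',[(np.array(a)/1e3,(250+b[0]/5-.4,120+b[1]/5-.4)) for a,b in S]),('side',[(np.array(a)/1e3,(270+b[0]/4-.4,160+b[1]/4-.4)) for a,b in D]),('wrist',[(np.array(a)/1e3,(b[0]/4-.4,180+b[1]/4-.4)) for a,b in W])]
def res(p,o=obs): return np.concatenate([(proj(n,b2w(p,[a for a,_ in l]),st)-np.array([b for _,b in l])).ravel() for n,l in o])
x0=[.55,.1,-.2]
r=least_squares(res,x0,loss='soft_l1'); print(r.x); print(res(r.x).reshape(-1,2).round(1).tolist())
for o in obs: print(o[0],least_squares(lambda p:res(p,[o]),x0).x)
p=r.x
print('tab',b2w(p,[[0,-.148,.0565],[.085,-.146,.05]]).round(4).tolist())
for n,z,u in [('cup',.05,(330,262)),('jug',.048,(241,204)),('sugar',.045,(239,161))]:
    print(n,ray('scene',u,z).round(3))
E
python3 fit.py
```

```text
[ 0.47014732  0.03140985 -0.31767402]
[[-0.1, 0.4], [0.4, -0.0], [0.5, 0.2], [0.0, -0.5], [0.4, 1.5], [1.0, 0.3], [-0.4, -0.4], [-0.2, -1.2], [-0.5, -1.6], [-0.0, -2.2], [0.4, -0.9], [0.2, 0.2], [-4.2, 1.6]]
scene [ 0.47006963  0.0295129  -0.32145492]
side [ 0.46707147  0.03505558 -0.31651057]
wrist [ 0.47230187  0.03196602 -0.3249652 ]
tab [[0.4239, -0.1092, 0.0565], [0.5053, -0.1338, 0.05]]
cup [0.612 0.268 0.05 ]
jug [0.672 0.047 0.048]
sugar [ 0.605 -0.104  0.045]
```

Things that could be mistaken for the wanted tab:
- burgundy tab: scene (305,135)
- blue tab: (273,140)
- green tab: (382,206)
- dark red discs: (281,147), (310,144), (339,141)
- sugar lid: (238,158)

The close crop shows the burgundy tab alone at mid-edge of the right-hand leaf, and the fit agrees to about 3 mm. First move: shut the fingers, yaw to line up with the spine, then go out beyond the tab at height.

```bash
python3 -m crank '0 0 0 0 0 0.159; 0 0 0 0 0 0.159; -34 42 0 0 0 0; -34 42 0 0 0 0; -34 42 0 0 0 0' -1 20; python3 -m crank '-34 42 0 0 0 0; -34 42 0 0 0 0; -34 39 0 0 0 0; 0 0 0 0.175 0 0; 0 0 0 0.175 0 0'
cat > where.py <<'E'
from geo import *
p=[.4703,.0313,-.3195]
st=readout.get_state()
Rb=R.from_euler('z',p[2]).as_matrix()
Rt=R.from_quat(st['tcp_rot']).as_matrix()
pos=Rb.T@(st['eef_pos']-np.array([p[0],p[1],0]))*1e3
M=Rb.T@Rt   # tool axes in book frame
print('t',round(st['time'],2),'book pos',pos.round(1),'d',M[:,2].round(3),'x',M[:,0].round(3),'F',(Rb.T@st['contact_force']).round(2),'open',round(st['opening'],2))
print('q',st['qpos'].round(2))
E
python3 where.py
```

```text
time: 2.12
eef_pos: [0.5374, -0.0884, 0.2314]
tcp_rot: [0.987, -0.158, 0.0, 0.0]
contact_force: [0.5, -1.0, -0.3]
opening: -0.001
time: 2.75
eef_pos: [0.4034, -0.1729, 0.2327]
tcp_rot: [0.972, -0.156, 0.03, -0.174]
contact_force: [-1.0, -0.3, -0.4]
opening: 0.0
t 2.75 book pos [   0.6 -214.9  232.7] d [ 0.003  0.347 -0.938] x [1.    0.001 0.004] F [-0.86 -0.61 -0.43] open 0.0
q [-0.82 -0.21  2.11  0.31  1.42 -0.58]
```

```bash
python3 -m crank '0 0 0 0.175 0 0; 0 0 0 0.175 0 0; 0 30 40 0 0 0; 0 30 40 0 0 0; 0 28 40 0 0 0'; python3 -m crank '0 0 0 0 0 0'; python3 where.py; python3 - <<'E'
from plant import optics
import cv2
for n in ["scene","side","wrist"]:
    cv2.imwrite(f"pics/{n}1.png",optics.read_camera(n)[:,:,::-1])
a=cv2.imread('pics/side1.png')[100:310,270:550]; b=cv2.imread('pics/scene1.png')[40:250,180:460]
import numpy as np
cv2.imwrite('pics/c1.png',cv2.resize(np.vstack([a,b]),None,fx=1.4*1.02,fy=1.4,interpolation=cv2.INTER_CUBIC))
E
```

```text
time: 3.38
eef_pos: [0.4066, -0.1636, 0.0816]
tcp_rot: [0.928, -0.149, 0.055, -0.338]
contact_force: [0.4, -0.0, 0.2]
opening: 0.002
time: 3.5
eef_pos: [0.4046, -0.1607, 0.0803]
tcp_rot: [0.926, -0.15, 0.051, -0.341]
contact_force: [-1.0, 0.7, 0.6]
opening: -0.001
t 3.5 book pos [  -2.1 -203.    80.3] d [-0.007  0.648 -0.762] x [ 1.     0.002 -0.007] F [-1.15  0.31  0.57] open -0.0
q [-0.94  0.14  2.19  0.57  1.32 -0.91]
```

View pics/c1.png

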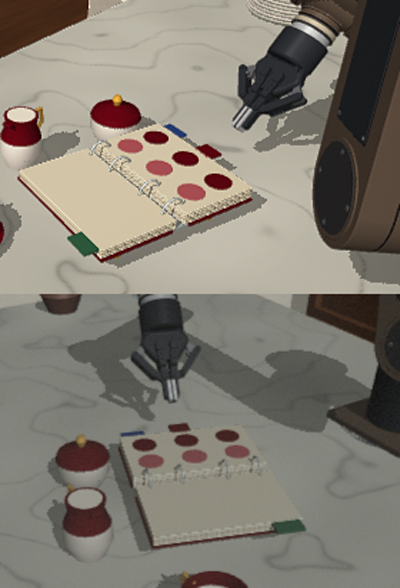

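View pics/wrist1.png

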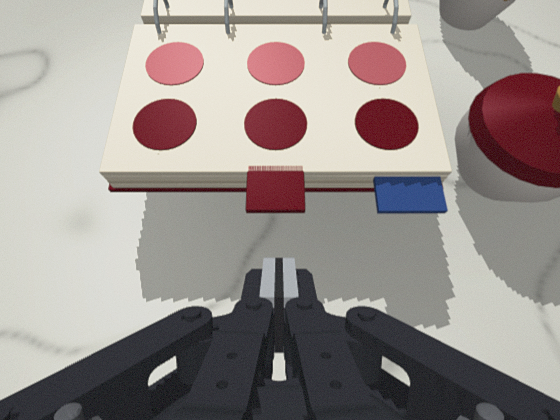

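The wrist view is clear: burgundy tab at (275,190) straight ahead of the shut fingertips at (280,262), blue tab well aside at (410,195). I'll refit the book from this picture.

```bash
python3 - <<'E'
import cv2
a=cv2.imread('pics/wrist1.png')[150:290,200:340]; cv2.imwrite('pics/cw1.png',cv2.resize(a,None,fx=4,fy=4,interpolation=cv2.INTER_CUBIC))
from geo import *
st=readout.get_state()
A=np.array([(-105,-135,59),(105,-135,59),(-105,-8,59),(105,-8,59)])/1e3; B=np.array([(101,173),(451,177),(135,25),(411,25)])
r=least_squares(lambda p:(proj('wrist',b2w(p,A),st)-B).ravel(),[.47,.031,-.319]); print(r.x,r.fun.round(1))
C=np.array([(-17,-160,59),(17,-160,59),(-17,-160,54),(17,-160,54)])/1e3
print(proj('wrist',b2w(r.x,C),st).round(1)); print(proj('wrist',b2w([.4703,.0313,-.3195],C),st).round(1))
E
```

```text
[ 0.46868095  0.02918392 -0.31420099] [-2.8  0.9 -0.3 -3.4 -1.4  0.5  5.2  0.8]
[[244.8 212. ]
 [304.8 212. ]
 [245.5 215.6]
 [304.1 215.5]]
[[245.  207.9]
 [304.7 208.1]
 [245.7 211.5]
 [304.1 211.7]]
```

View pics/cw1.png

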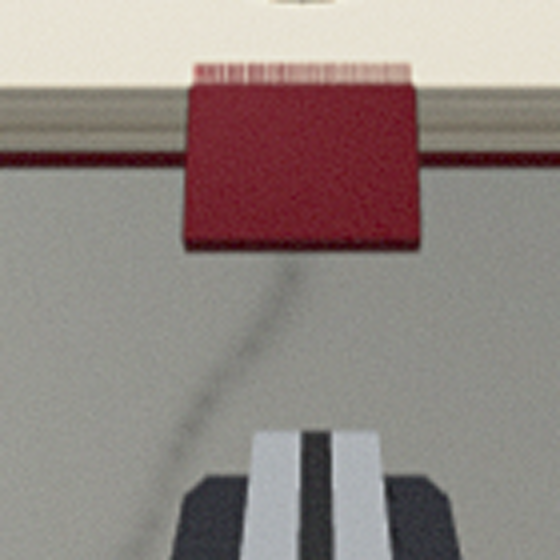

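```bash
python3 - <<'E'
from plant import optics
import numpy as np
c=optics.calibration('wrist');M=np.linalg.inv(c['tool_from_camera'])
for h in (0,5,8,11,13):
    q=[]
    for x in (-.0145,.0145):
        p=c['mtx']@(M@[x,-h/1e3,0,1])[:3]; q.append((p[:2]/p[2]).round(1).tolist())
    print(h,q)
E
```

```text
0 [[245.7, 275.6], [310.2, 275.7]]
5 [[245.4, 265.4], [310.5, 265.5]]
8 [[245.2, 259.1], [310.7, 259.2]]
11 [[245.1, 252.8], [310.9, 252.9]]
13 [[245.0, 248.6], [311.0, 248.7]]
```

```bash
python3 -m crank '2 1 17 0 0 0; 0 0 17 0 0 0; 0 0 17 0 0 0; 0 0 16 0 0 0; 0 0 0 0 0 0'; python3 where.py; python3 - <<'E'
from plant import optics
import cv2, numpy as np
for n in ["side","wrist"]:
    cv2.imwrite(f"pics/{n}2.png",optics.read_camera(n)[:,:,::-1])
a=cv2.imread('pics/side2.png')[130:270,340:520]; b=cv2.imread('pics/wrist2.png')[150:290,190:370]
cv2.imwrite('pics/c2.png',cv2.resize(np.vstack([a,b]),None,fx=2.1,fy=2.1,interpolation=cv2.INTER_CUBIC))
E
```

```text
time: 4.28
eef_pos: [0.4209, -0.1217, 0.0297]
tcp_rot: [0.927, -0.148, 0.053, -0.34]
contact_force: [-0.2, 0.5, 0.6]
opening: 0.003
t 4.28 book pos [   1.1 -160.8   29.7] d [-0.004  0.646 -0.764] x [ 1.     0.003 -0.003] F [-0.38  0.44  0.59] open 0.0
q [-0.86  0.23  2.22  0.64  1.19 -0.93]
```

View pics/c2.png

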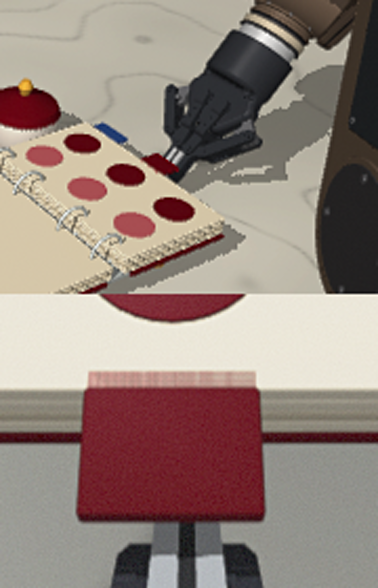

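Fingertip is under the middle of the tab without touching it: the tab hides the tip in the lower view, and contact force is at noise level. Next I'll plan the swing.

```bash
cat > plan.py <<'E'
# usage: plan.py th_deg... ; prints rows from measured pose through waypoints
import sys
from geo import *
p=[.4703,.0313,-.3195]; st=readout.get_state()
Rb=R.from_euler('z',p[2]).as_matrix()
h=10.;s=20.;rE=161.;rc=rE-s
def wp(th):
    a=np.radians(np.interp(th,[0,90,180],[40,40,0])); t=np.radians(th)
    e=np.array([-np.cos(t),np.sin(t)]);tt=np.array([np.sin(t),np.cos(t)]);n=np.array([np.cos(a),np.sin(a)]);d=np.array([np.sin(a),-np.cos(a)])
    ax=np.array([0,56.5])
    if t<np.pi/2-a: q=ax+rE*e-2.5*tt-h*n+s*d
    else: q=ax+rc*e-2.5*tt-h*n
    M=np.array([[1,0,0],[0,-n[0],d[0]],[0,-n[1],d[1]]])  # cols tool x,y,z in book
    return np.array([0,q[0],q[1]]),M
pos=Rb.T@(st['eef_pos']-np.array([p[0],p[1],0]))*1e3; M=Rb.T@R.from_quat(st['tcp_rot']).as_matrix()
for th in map(float,sys.argv[1:]):
    q,N=wp(th); dx=M.T@(q-pos); w=R.from_matrix(M.T@N).as_rotvec()
    print(th,'wp',q.round(0),'row',' '.join('%.0f'%v for v in dx),' '.join('%.3f'%v for v in w)); pos,M=q,N
E
python3 plan.py 0 6 12 18 24 30 36 42
```

```text
0.0 wp [   0. -156.   32.] row -2 -6 3 -0.002 0.001 0.001
6.0 wp [   0. -155.   49.] row 0 -11 -13 0.000 0.000 0.000
12.0 wp [   0. -153.   66.] row 0 -13 -11 0.000 0.000 0.000
18.0 wp [   0. -149.   82.] row 0 -14 -10 0.000 0.000 0.000
24.0 wp [   0. -143.   98.] row 0 -15 -8 0.000 0.000 0.000
30.0 wp [   0. -135.  113.] row 0 -15 -7 0.000 0.000 0.000
36.0 wp [   0. -127.  127.] row 0 -16 -5 0.000 0.000 0.000
42.0 wp [   0. -116.  141.] row 0 -16 -3 0.000 0.000 0.000
```

```bash
python3 -m crank '-1 -3 1 0 0 0; -1 -3 2 0 0 0; 0 -11 -13 0 0 0; 0 -13 -11 0 0 0; 0 0 0 0 0 0'; python3 where.py; python3 - <<'E'
from plant import optics
import cv2, numpy as np
for n in ["side","wrist"]:
    cv2.imwrite(f"pics/{n}3.png",optics.read_camera(n)[:,:,::-1])
a=cv2.imread('pics/side3.png')[130:270,340:520]; b=cv2.imread('pics/wrist3.png')[150:290,190:370]
cv2.imwrite('pics/c3.png',cv2.resize(np.vstack([a,b]),None,fx=2.1,fy=2.1,interpolation=cv2.INTER_CUBIC))
E
```

```text
time: 5.0
eef_pos: [0.4233, -0.1146, 0.0674]
tcp_rot: [0.928, -0.148, 0.056, -0.338]
contact_force: [0.8, -0.7, -0.0]
opening: 0.002
t 5.0 book pos [   1.3 -153.3   67.4] d [ 0.001  0.643 -0.766] x [1.    0.001 0.003] F [ 0.96 -0.46 -0.04] open 0.0
q [-0.84  0.13  2.23  0.63  1.25 -0.88]
```

View pics/c3.png

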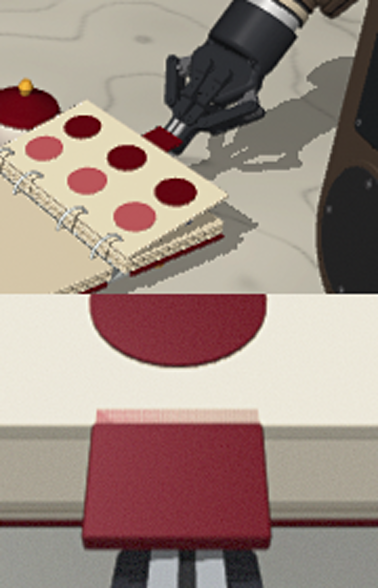

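Leaf has come off the pile by about 12° with the book still in place. I'll carry on.

```bash
python3 -m crank '0 -14 -10 0 0 0; 0 -15 -8 0 0 0; 0 -15 -7 0 0 0; 0 -16 -5 0 0 0; 0 -16 -3 0 0 0'; python3 where.py; python3 plan.py 48 54 60 66 72 78 84 90;  python3 - <<'E'
from plant import optics
import cv2, numpy as np
for n in ["side","scene"]:
    cv2.imwrite(f"pics/{n}4.png",optics.read_camera(n)[:,:,::-1])
a=cv2.imread('pics/side4.png')[110:290,270:520]; b=cv2.imread('pics/scene4.png')[60:240,170:420]
cv2.imwrite('pics/c4.png',cv2.resize(np.vstack([a,b]),None,fx=1.6,fy=1.6,interpolation=cv2.INTER_CUBIC))
E
```

```text
time: 5.72
eef_pos: [0.4344, -0.0783, 0.1415]
tcp_rot: [0.928, -0.149, 0.054, -0.338]
contact_force: [0.1, -0.7, -0.1]
opening: 0.001
t 5.72 book pos [   0.4 -115.3  141.5] d [-0.001  0.644 -0.765] x [1.    0.002 0.   ] F [ 0.33 -0.61 -0.1 ] open 0.0
q [-0.77 -0.04  2.23  0.64  1.35 -0.72]
48.0 wp [   0. -104.  153.] row -0 -16 -2 -0.002 0.001 0.002
54.0 wp [  0. -93. 163.] row 0 -15 -0 0.000 0.000 0.000
60.0 wp [  0. -80. 171.] row 0 -15 2 0.000 0.000 0.000
66.0 wp [  0. -67. 178.] row 0 -14 3 0.000 0.000 0.000
72.0 wp [  0. -54. 183.] row 0 -14 5 0.000 0.000 0.000
78.0 wp [  0. -39. 187.] row 0 -13 6 0.000 0.000 0.000
84.0 wp [  0. -25. 190.] row 0 -13 7 0.000 0.000 0.000
90.0 wp [  0. -10. 191.] row 0 -12 9 0.000 0.000 0.000
```

View pics/c4.png

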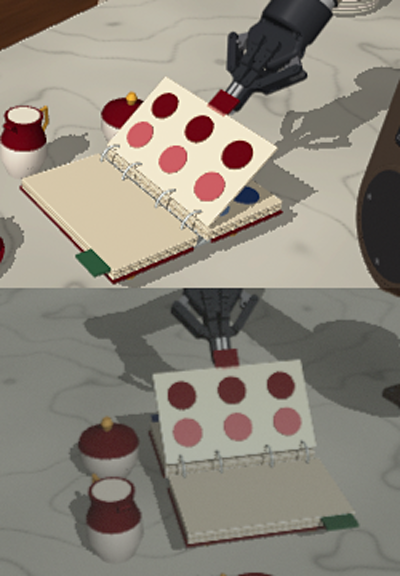

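Leaf is at about 42° on plan, with the fingers behind the tab. Next stretch goes up to 90°.

```bash
python3 -m crank '0 -16 -2 0 0 0; 0 -15 0 0 0 0; 0 -15 2 0 0 0; 0 -14 3 0 0 0; 0 -14 5 0 0 0';python3 -m crank '0 -13 6 0 0 0; 0 -13 7 0 0 0; 0 -12 9 0 0 0'; python3 where.py; python3 plan.py 96 102 108 114 120 126 132 138;  python3 - <<'E'
from plant import optics
import cv2, numpy as np
for n in ["side","scene"]:
    cv2.imwrite(f"pics/{n}5.png",optics.read_camera(n)[:,:,::-1])
a=cv2.imread('pics/side5.png')[110:290,270:520]; b=cv2.imread('pics/scene5.png')[60:240,170:420]
cv2.imwrite('pics/c5.png',cv2.resize(np.vstack([a,b]),None,fx=1.6,fy=1.6,interpolation=cv2.INTER_CUBIC))
E
```

```text
time: 6.45
eef_pos: [0.454, -0.0195, 0.1828]
tcp_rot: [0.928, -0.149, 0.055, -0.339]
contact_force: [-1.0, -1.0, -0.1]
opening: -0.001
time: 6.82
eef_pos: [0.4674, 0.0218, 0.19]
tcp_rot: [0.927, -0.149, 0.054, -0.339]
contact_force: [-0.0, -0.8, 0.3]
opening: 0.001
t 6.83 book pos [  0.3  -9.9 190. ] d [-0.001  0.644 -0.765] x [1.    0.001 0.   ] F [ 0.21 -0.73  0.32] open 0.0
q [-0.54 -0.14  2.23  0.71  1.32 -0.5 ]
96.0 wp [  0.   4. 191.] row -0 -12 8 -0.049 0.001 0.001
102.0 wp [  0.  19. 189.] row 0 -10 10 -0.047 0.000 0.000
108.0 wp [  0.  33. 186.] row 0 -10 11 -0.047 0.000 0.000
114.0 wp [  0.  46. 181.] row 0 -9 11 -0.047 0.000 0.000
120.0 wp [  0.  59. 175.] row 0 -8 12 -0.047 0.000 0.000
126.0 wp [  0.  72. 168.] row 0 -8 12 -0.047 0.000 0.000
132.0 wp [  0.  83. 159.] row 0 -7 13 -0.047 0.000 0.000
138.0 wp [  0.  94. 150.] row 0 -6 13 -0.047 0.000 0.000
```

View pics/c5.png

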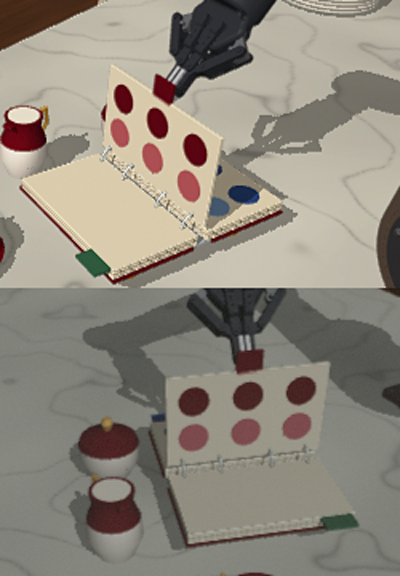

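Leaf is about upright, pushed from behind by the fingertips, and the book is unmoved. I'll take it on to 138°.

```bash
python3 -m crank '0 -12 8 -0.049 0 0; 0 -10 10 -0.047 0 0; 0 -10 11 -0.047 0 0; 0 -9 11 -0.047 0 0; 0 -8 12 -0.047 0 0';python3 -m crank '0 -8 12 -0.047 0 0; 0 -7 13 -0.047 0 0; 0 -6 13 -0.047 0 0'; python3 where.py; python3 plan.py 144 150 156 162 168 174 180;  python3 - <<'E'
from plant import optics
import cv2, numpy as np
for n in ["side","scene"]:
    cv2.imwrite(f"pics/{n}6.png",optics.read_camera(n)[:,:,::-1])
a=cv2.imread('pics/side6.png')[110:290,270:520]; b=cv2.imread('pics/scene6.png')[60:240,170:420]
cv2.imwrite('pics/c6.png',cv2.resize(np.vstack([a,b]),None,fx=1.6,fy=1.6,interpolation=cv2.INTER_CUBIC))
E
```

```text
time: 7.55
eef_pos: [0.4888, 0.0868, 0.1748]
tcp_rot: [0.961, -0.154, 0.036, -0.226]
contact_force: [-0.6, -1.2, 1.0]
opening: 0.0
time: 7.92
eef_pos: [0.4995, 0.1196, 0.1484]
tcp_rot: [0.975, -0.156, 0.025, -0.158]
contact_force: [-0.8, -1.2, -0.3]
opening: -0.001
t 7.92 book pos [ -0.   93.  148.4] d [-0.001  0.315 -0.949] x [ 1.     0.002 -0.   ] F [-0.4  -1.43 -0.29] open -0.0
q [-0.12 -0.05  2.13  0.37  1.03  0.01]
144.0 wp [  0. 103. 139.] row 0 -6 12 -0.041 0.001 0.001
150.0 wp [  0. 111. 127.] row 0 -5 14 -0.047 0.000 0.000
156.0 wp [  0. 118. 114.] row 0 -4 14 -0.047 0.000 0.000
162.0 wp [  0. 123. 101.] row 0 -3 14 -0.047 0.000 0.000
168.0 wp [  0. 127.  87.] row 0 -2 14 -0.047 0.000 0.000
174.0 wp [  0. 130.  73.] row 0 -1 14 -0.047 0.000 0.000
180.0 wp [  0. 131.  59.] row 0 -0 14 -0.047 0.000 0.000
```

View pics/c6.png

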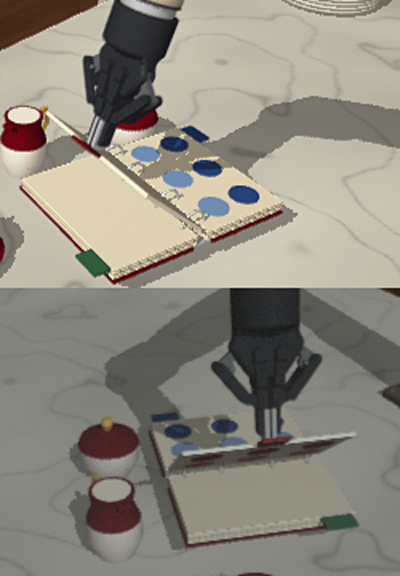

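Leaf is past upright at about 138°. I'll lower it to near flat.

```bash
python3 -m crank '0 -6 12 -0.041 0 0; 0 -5 14 -0.047 0 0; 0 -4 14 -0.047 0 0; 0 -3 14 -0.047 0 0; 0 -2 14 -0.047 0 0';python3 -m crank '0 -1 9 -0.047 0 0; 0 0 6 -0.047 0 0; 0 0 4 0 0 0; 0 0 0 0 0 0'; python3 where.py
```

```text
time: 8.65
eef_pos: [0.5104, 0.1519, 0.0875]
tcp_rot: [0.986, -0.158, 0.007, -0.046]
contact_force: [-0.5, -0.7, 1.3]
opening: -0.002
time: 9.15
eef_pos: [0.5106, 0.1538, 0.0685]
tcp_rot: [0.987, -0.159, -0.001, 0.0]
contact_force: [-1.3, -0.2, 0.2]
opening: -0.001
t 9.15 book pos [ -0.2 128.9  68.5] d [-0.001 -0.001 -1.   ] x [ 1.     0.001 -0.001] F [-1.15 -0.56  0.21] open -0.0
q [ 0.1   0.18  2.04 -0.    0.93  0.42]
```

Now I'll press down in small steps and watch the force.

```bash
python3 -m crank '0 0 3 0 0 0; 0 0 3 0 0 0; 0 0 2 0 0 0; 0 0 0 0 0 0'; python3 -m crank '0 0 1 0 0 0; 0 0 0 0 0 0'; python3 where.py;  python3 - <<'E'
from plant import optics
import cv2, numpy as np
for n in ["side","scene"]:
    cv2.imwrite(f"pics/{n}7.png",optics.read_camera(n)[:,:,::-1])
a=cv2.imread('pics/side7.png')[110:290,270:520]; b=cv2.imread('pics/scene7.png')[60:240,170:420]
cv2.imwrite('pics/c7.png',cv2.resize(np.vstack([a,b]),None,fx=1.6,fy=1.6,interpolation=cv2.INTER_CUBIC))
E
```

```text
time: 9.65
eef_pos: [0.5108, 0.1541, 0.0607]
tcp_rot: [0.987, -0.158, -0.0, 0.001]
contact_force: [-0.3, 0.3, 0.2]
opening: -0.001
time: 9.9
eef_pos: [0.5109, 0.1542, 0.0598]
tcp_rot: [0.987, -0.158, -0.0, 0.001]
contact_force: [0.1, 0.2, -0.5]
opening: 0.003
t 9.9 book pos [-1.000e-01  1.294e+02  5.980e+01] d [-0.    -0.001 -1.   ] x [ 1.     0.002 -0.   ] F [ 0.08  0.22 -0.49] open 0.0
q [ 0.1   0.19  2.04 -0.    0.91  0.42]
```

View pics/c7.png

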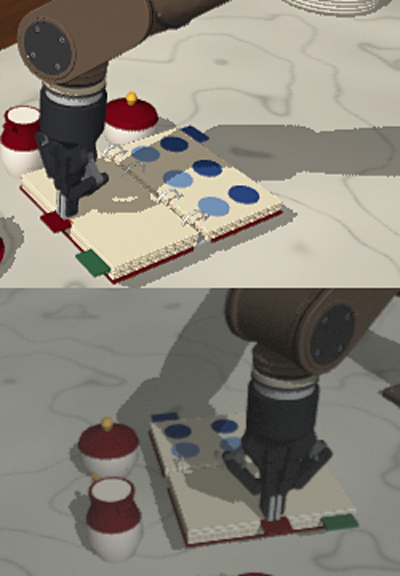

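Leaf is almost down, but there's no clear pressing force yet.

```bash
python3 -m crank '0 0 1 0 0 0; 0 0 0 0 0 0';python3 -m crank '0 0 1 0 0 0; 0 0 0 0 0 0';python3 -m crank '0 0 1 0 0 0; 0 0 0 0 0 0'
```

```text
time: 10.25
eef_pos: [0.511, 0.1542, 0.059]
tcp_rot: [0.987, -0.158, -0.0, 0.0]
contact_force: [0.2, -0.4, 0.8]
opening: 0.0
time: 10.5
eef_pos: [0.5111, 0.1543, 0.059]
tcp_rot: [0.987, -0.158, -0.0, 0.001]
contact_force: [-3.3, 0.0, 6.0]
opening: -0.002
time: 10.75
eef_pos: [0.5112, 0.1543, 0.0589]
tcp_rot: [0.987, -0.158, -0.001, 0.001]
contact_force: [-5.1, -0.4, 11.9]
opening: 0.001
```

Firm contact at z = 0.059 m, the expected top height, with 12 N of force: the leaf is flat. Now I'll lift straight off and look.

```bash
python3 -m crank '0 0 -3 0 0 0; 0 0 -10 0 0 0; 0 0 -25 0 0 0; 0 0 -40 0 0 0; 0 0 -45 0 0 0';python3 -m crank '0 30 -30 0 0 0; 0 40 0 0 0 0; 0 40 0 0 0 0; 0 40 0 0 0 0; 0 40 0 0 0 0'; python3 -m crank '0 0 0 0 0 0'; python3 - <<'E'
from plant import optics
import cv2, numpy as np
for n in ["side","scene"]:
    cv2.imwrite(f"pics/{n}8.png",optics.read_camera(n)[:,:,::-1])
    for t in ["leaf_tab","blue_tab","cup_mid","saucer","jug_mid","sugar_mid"]:
        print(n,t,[(round(float(d["p"]),2),round(d["xy"][0]*560),round(d["xy"][1]*420)) for d in optics.recognise(n,t)][:3])
a=cv2.imread('pics/side8.png')[110:310,190:470]; b=cv2.imread('pics/scene8.png')[110:310,170:450]
cv2.imwrite('pics/c8.png',cv2.resize(np.vstack([a,b]),None,fx=1.45,fy=1.45,interpolation=cv2.INTER_CUBIC))
for n in ["side","scene"]:
    d=cv2.absdiff(cv2.imread(f'pics/{n}0.png'),cv2.imread(f'pics/{n}8.png')); cv2.imwrite(f'pics/d{n}.png',d)
from geo import *
p=[.4703,.0313,-.3195]
for n in ["side","scene"]:
  im=cv2.imread(f'pics/{n}8.png'); im=cv2.resize(im,None,fx=3,fy=3,interpolation=cv2.INTER_CUBIC)
  for col,z in (((0,255,0),.059),((255,255,0),.064)):
    q=proj(n,b2w(p,np.array([(-.105,.008,.059),(.105,.008,.059),(.105,.135,z),(-.105,.135,z)])))*3+1
    cv2.polylines(im,[q.round().astype(int)],True,col,1)
  x0,y0=(810,480) if n=='side' else (720,360)
  cv2.imwrite(f'pics/o{n}.png',im[y0:y0+400,x0:x0+600])
E
```

```text
time: 11.38
eef_pos: [0.5104, 0.1542, 0.1805]
tcp_rot: [0.987, -0.158, -0.001, 0.001]
contact_force: [0.5, -0.8, -0.1]
opening: 0.0
time: 12.0
eef_pos: [0.451, -0.0272, 0.2104]
tcp_rot: [0.987, -0.158, 0.0, 0.001]
contact_force: [0.4, -0.6, -1.7]
opening: 0.007
time: 12.12
eef_pos: [0.4511, -0.0279, 0.2103]
tcp_rot: [0.987, -0.16, 0.0, 0.001]
contact_force: [0.1, 0.2, 0.1]
opening: -0.002
side leaf_tab [(0.93, 339, 243)]
side blue_tab [(0.91, 358, 235)]
side cup_mid [(0.88, 240, 257), (0.88, 193, 213)]
side saucer [(0.72, 237, 274)]
side jug_mid [(0.95, 284, 197), (0.39, 337, 241)]
side sugar_mid [(0.71, 350, 186)]
scene leaf_tab [(0.55, 334, 187)]
scene blue_tab [(0.67, 324, 179)]
scene cup_mid [(0.85, 214, 289), (0.78, 329, 262), (0.16, 322, 180)]
scene saucer [(0.89, 330, 286)]
scene jug_mid [(0.87, 242, 202)]
scene sugar_mid []
```

View pics/c8.png

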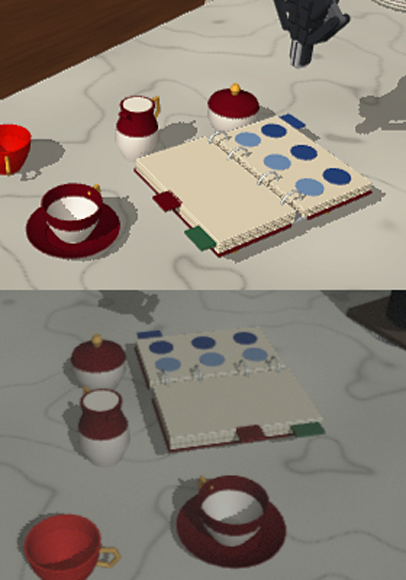

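View pics/oside.png

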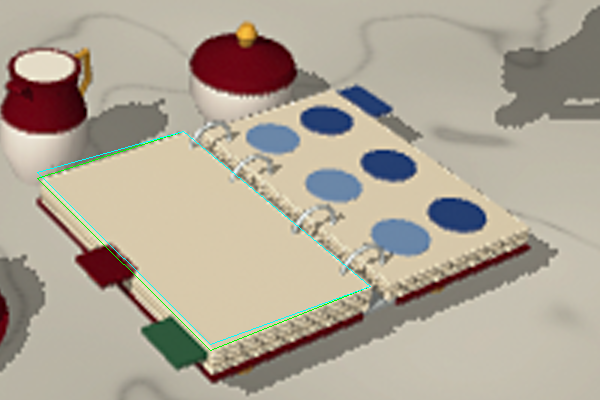

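View pics/dside.png

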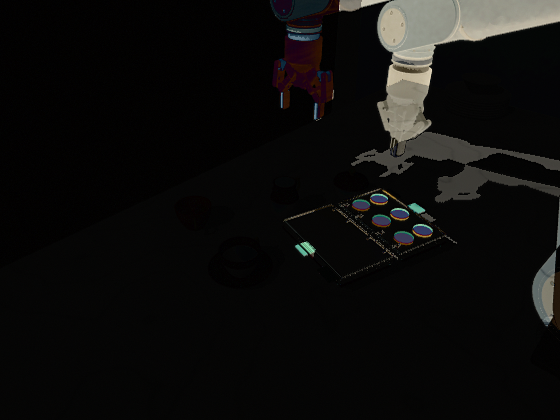

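The leaf lies flat: its outline matches the projected flat position. The green tab and the china show almost no change from the start picture, and the hand is clear.

```bash
python3 - <<'E'
from plant import ctrl
print(ctrl.sign_off())
E
```

```text
the job is handed in; nothing more can be done
None
```

The leaf is turned and lies flat on the other pile, and I handed the job in. No verdict was reported.

- **What I did:** With the fingers shut and the hand tilted 40°, I put the fingertips under the burgundy tab from outside. I swung the leaf over the rings at about 0.8 rad/s and pressed it down to about 12 N. Contact came at z = 59 mm, the expected height of the flat leaf. The hand then lifted off and moved away; the run took about 12 s.
- **Last checks:** The leaf's outline matches the projected flat position. The side picture minus the start picture shows almost no movement of the green tab, the cup, the saucer or the jug. The force on the hand was within its usual noise (about 1 N).
- **Misses and disagreements:**
  - The last scene picture's network search did not report the sugar bowl. The side camera did, within 1 pixel of its starting place, and it can be seen standing there.
  - The networks' blue-tab position was off from the start, nearer the middle of the book, so I did not use it.
  - The second wrist-camera fit of the book differed from the first by about 2 mm.

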